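# Seat the sugar refractometer's sight tube in its sprung V-cradle and hold it pressed

### The arm

A 7-joint arm with a two-finger parallel gripper is mounted at the origin on the work surface. World frame = base frame: x ahead of the robot, y to its left, z up, the work surface at z = 0. Lengths are in m, angles in rad, forces in N, time in s.
With the tool pointing down it reaches from about 0.4 to 0.9 m from the base axis. Payload 5.5 kg.
Tool frame: the origin (TCP) lies midway between the tips of the shut fingers; the grasp point (between the pads) lies 19 mm behind it (grip_point_offset is the distance from the TCP to the grasp point, in m); z points along the fingers, y is the line along which they close (so a half turn about z gives the same grasp; the last joint's range is limited). The gripper opens to 85 mm and grips with 20 to 120 N. Pads are 22 mm wide; open, the fingers measure 114 mm over their backs; the gripper's body (76 mm by 85 mm) begins 54 mm behind the grasp point. The pads swing forward as they close: fully open they stand 13 mm farther back than shut.
Start: joints at [1.525, 0.501, -0.427, 1.55, 0.221, 1.138, -0.21], TCP at [0.198, -0.619, 0.231] pointing down, gripper open.
Joint ranges: [-2.88, 2.88], [-0.31, 2.03], [-1.54, 1.56], [0.2, 2.42], [-1.41, 4.55], [0.19, 2.02], [-2.57, 2.57]. Speed limits (rad/s): [2.57, 2.57, 3.14, 3.14, 3.14, 3.14, 3.14].

### API

Orientations are given as a unit quaternion [w, x, y, z].
In Python, from plant import * gives the robot as it stands.
- The arm moves only by the shell command python3 -m pendant 'ROWS' [FORCE]. ROWS is JSON, a list of rows, each a list of 7 numbers: the opening, from -1 (shut) to 1 (fully open), then the shift along the tool's x, y, z in cm, then the turn, a rotation vector about the tool's x, y, z in rad. In form: [[hand, tx, ty, tz, wx, wy, wz], ...]. A call has 1 to 20 rows; each row is the pose to reach, as a shift and turn from the pose commanded when the call began, along the tool's axes at that moment; what a row does not reach only later rows make up. A row lasts 1/12 s, in which the tool goes at most 41.7 mm and 7.16 degrees, less where a joint would pass 70% of its speed; a pose out of reach is approached as far as the arm can. A call with a gripper value outside its range is refused whole. The fingers move at their own pace and stop on an object; FORCE is the grip in N (left out, the last holds). Time passes only in rows, so rows that repeat a pose let the fingers close. It gives the time, the measured TCP pose, the force, the opening and the grip force at its end, in the units of the state.
- get_obs(): the state, without advancing time (a new reading comes with each control period).
- snapshot(name): name is "scene" or "top" or "wrist"; returns a dict with "img" (480x640x3 uint8, red, green, blue), "range_z" (480x640 float32, m along the optical axis (not along the pixel's ray), 0 where there is no reading), "fovy" (degrees; the focal length in pixels is half the picture's height over the tangent of half this angle, whatever the lens; pixels are square), "cx", "cy" (the principal point, pixels), "R" (3x3) and "t" (3): a world point X has camera coordinates R X + t. Camera axes: x right, y down, z forward; pixel columns grow to the right and rows downward; lengths in m; the calibration is good to about 2 mm. A picture is of the moment at which its call begins.
- sign_off(): hands the job in; it is judged then, once.
The state is a dict: "clock": time; "joint_pos": joint angles; "joint_vel": joint speeds; "joint_efforts": joint torques, N m; "eef_pos": TCP position; "ee_rot": TCP orientation; "wrist_force": force on the tool from outside, world axes, zero at the start; "moment": the same for the moment, N m; "width": finger opening in m; "finger_force": force on a finger pad.
Only numpy, scipy, OpenCV 4.12 (cv2) and the standard library are available. Lean on these libraries where they do the work, as an engineer would, in place of code of your own. Each camera call takes 0.05 s, during which the arm holds its last target. There are 200 camera calls.

### The job

Swing the hinged hasp of the checking stand up off its catch and over past upright, and leave it open. Then pick up the refractometer's sight tube, lay it lengthwise and level along the two V-notches of the stand's sprung cradle, its bare middle centred between them (either end first), and press it straight down so that it bears on both slopes of the V in both cheeks and the cradle sinks about half of its travel, not down to its stop. Finish like that, with the gripper still holding or pressing the tube down; leave the cup, jar, scraper and piece of brittle where they are.

Things in the scene. Friction and masses are not known exactly. Their poses are not given: they have to be found in the camera images.
- stand: Fixed steel checking stand, base plate 170 x 130 x 12 mm. Origin: centre of its underside; z up, x from catch post to hinge post, y along the V-notches. Hinge post 12 x 30 mm, 103 mm high, at x = +60 mm; catch post 12 x 20 mm, 93 mm high, with a 4 mm wide staple up to 107 mm, at x = -55 mm; both at y = 0, in line with the gap between the cheeks.
- hasp (a joint): Angle (rad) of the flat steel hasp about its hinge pin, which lies along the stand's y. 0 = closed: level across the cradle and over the catch; grows as the free end swings up and over; 1.57 = upright; stop at 2.5, leaning away outward. Stiff hinge (0.12 N m friction): it stays wherever it is left.
- hasp_hinge (a point): Point on the hinge pin's axis, middle of the hasp's width (stand x = +60 mm, height 98 mm).
- hasp_tongue (a point): Centre of the hasp's thick free end (tongue): 30 mm long, 24 mm wide along the hinge direction, 10 mm thick, 137 mm from the hinge (and 3.5 mm above it when closed). Closed, it overhangs the catch post outward, about 101 mm above the table, open air beneath: it can be pinched by its sides (24 mm) from above and turns between the pads as it swings.
- cradle (a joint): How far (m) the cradle has sunk: 0 = up, 0.010 = on its stop. Spring 1500 N/m with about 1.5 N preload, so about 9 N in all, the tube's weight included, at half travel (0.005). The cradle has two aluminium cheeks, each 66 mm wide and 18 mm thick (36 to 54 mm from the middle along y: 72 mm free between them for the fingers), each with a 90 degree V-notch open upward.
- seat (a point): Point moving with the cradle where the middle of the tube's axis lies when seated: midway between the two cheeks, 78 mm above the table with the cradle up. Axes as the stand's: y along the V, z up. The cheeks' upper edges are 4 mm above it, the bridge joining them 42 mm below it. A tube gripped off-centre may ride on one slope; let go for a moment, it settles by itself.
- tube: Loose refractometer sight tube, about 0.22 kg, lying level. Aluminium tube 30 mm in diameter, 134 mm long, with a black square block (34 x 34 x 20 mm) on its +x end and a black round eyepiece ring (34 mm diameter, 20 mm long) on its -x end. Origin on the axis at mid length, 17 mm above the table; x along the axis. The end pieces stay outside the cheeks (13 mm spare).
- cup: Bystander: steel cup, 76 mm diameter, 60 mm high, origin at the centre of its underside.
- jar: Bystander: glass jar, 68 mm diameter, 95 mm high, origin at the centre of its underside.
- scraper: Bystander: steel dough scraper with a wooden grip, 150 x 110 x 20 mm, lying flat, origin under its blade.
- brittle: Bystander: piece of nut brittle, 44 x 38 x 30 mm, origin at the centre of its underside.
Not all that is in view belongs to the job. What is meant by the tube is not orange or red, and is the larger of those in its own colour.

How it is judged:
On the way, in this order (a step that is already met when the one before it is completed fails the run):
1. the hasp is swung off its catch and past upright (value of joint hasp above 1.7 rad and distance of tube from where it was at the start of the episode below 0.03 m), for 0.2 s.
2. the tube is lifted off the table by the gripper (height (world z) of tube above 0.05 m and contact force between the fingers and tube above 1 N), for 0.2 s.
At the end, for the whole second after the job is handed in: Hasp open past upright (>1.65 rad); tube within 3 mm of the seat point across and in height, 12 mm along, axis within 0.035 rad of the V; it bears on both slopes of the V (0.8 N) and on both cheeks (0.6 N); cradle sunk 3 to 9 mm; fingers still on the tube, at rest (value of joint hasp above 1.65 rad and x of tube in the frame of seat between -0.003 and 0.003 m and y of tube in the frame of seat between -0.012 and 0.012 m and z of tube in the frame of seat between -0.003 and 0.003 m and value of joint cradle between 0.003 and 0.009 m and contact force between the fingers and tube above 1.5 N and linear speed of tube below 0.02 m/s and angle between the x axis of tube and the y axis of seat, either way round below 0.035 rad and (contact force between tube and cradle_c0 above 0.8 N or contact force between tube and cradle_c1 above 0.8 N) and (contact force between tube and cradle_c2 above 0.8 N or contact force between tube and cradle_c3 above 0.8 N) and (contact force between tube and cradle_c0 above 0.6 N or contact force between tube and cradle_c2 above 0.6 N) and (contact force between tube and cradle_c1 above 0.6 N or contact force between tube and cradle_c3 above 0.6 N)); the arm keeps its last pose, push and grip.
It fails at once if the cup is disturbed (distance of cup from where it was at the start of the episode above 0.02 m).
It fails at once if the jar is disturbed (distance of jar from where it was at the start of the episode above 0.02 m).
It fails at once if the scraper is disturbed (distance of scraper from where it was at the start of the episode above 0.02 m).
It fails at once if the brittle is disturbed (distance of brittle from where it was at the start of the episode above 0.02 m).
It fails at once if the cradle is rammed onto its stop (value of joint cradle above 0.0099 m).
It also fails if it takes over 64 s, if anything falls off the work surface, if the arm or the gripper's body presses on something with over 40 N, if the wrist force passes 120 N, or if a joint passes its speed limit or range.

## Working session

There is one attempt and no reset: what is moved stays moved. The work goes in short steps, Python scripts to look and compute and a shell command to move; the robot and the scene stay as the last step left them, time stands still between calls to the robot, and variables do not carry over. Pictures are saved under pics/ and viewed, at most 10 in all, crops included, and the job is handed in when it is done.

```bash
mkdir -p pics; ls
python3 - <<'E'
from plant import *
import cv2,numpy as np
ims=[]
for n in ["scene","top"]:
    s=snapshot(n); np.savez(f"/tmp/{n}.npz",**s); cv2.imwrite(f"pics/{n}0.png",s["img"][:,:,::-1]); print(n,s["fovy"],s["cx"],s["cy"],s["R"].round(3).tolist(),s["t"].round(3).tolist())
o=get_obs();print({k:np.round(v,3).tolist() for k,v in o.items()})
E
```

```text
pics
scene 57.303726717882434 315.56730932346807 244.40775156230282 [[-0.702, 0.712, -0.008], [0.499, 0.484, -0.718], [-0.508, -0.508, -0.696]] [0.4, -0.238, 1.305]
top 49.43335664120008 326.7144511826153 243.9600634864975 [[0.115, -0.993, 0.003], [-0.972, -0.113, -0.205], [0.204, 0.021, -0.979]] [-0.062, 0.578, 1.077]
{'clock': 0.1, 'joint_pos': [1.525, 0.502, -0.427, 1.551, 0.221, 1.138, -0.21], 'joint_vel': [0.001, -0.002, -0.002, -0.002, 0.001, 0.0, 0.0], 'joint_efforts': [-0.011, -57.081, -5.839, -28.175, 0.01, 0.006, -0.0], 'eef_pos': [0.197, -0.619, 0.23], 'ee_rot': [-0.001, 0.988, 0.154, -0.0], 'wrist_force': [0.356, 0.369, -0.265], 'moment': [0.024, 0.006, 0.015], 'finger_force': 0.0, 'width': 0.085}
```

View pics/scene0.png

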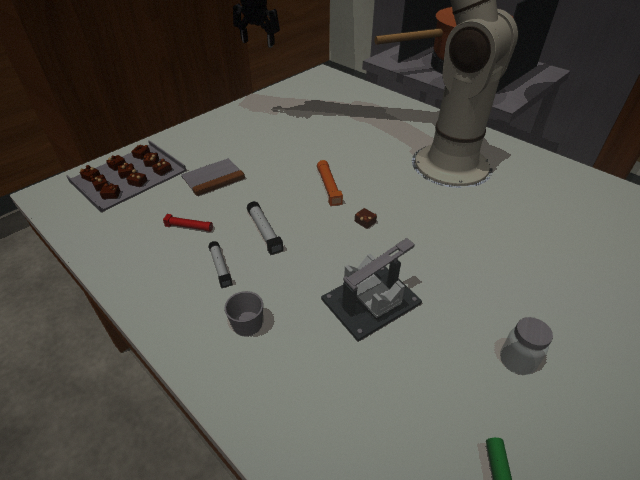

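View pics/top0.png

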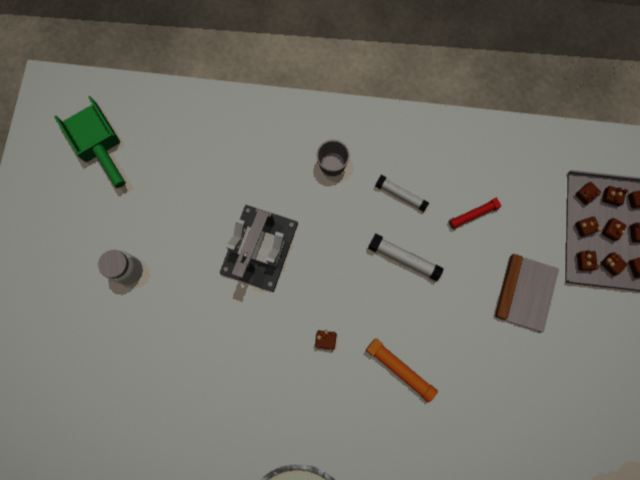

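The scene shows the stand with its hasp at scene (380,265), top (258,248). The tube candidates in the top view are:
- large silver (405,257)
- small silver (402,193)
- red (475,213)
- orange (402,370)

The tube is neither orange nor red and is the larger of its colour, so it's the large silver one at (405,257). Next I'll take an enlarged crop and measure.

```bash
cat > h.py <<'E'
import numpy as np,cv2
def cam(n):
    s=dict(np.load(f"/tmp/{n}.npz")); s["f"]=240/np.tan(np.radians(float(s["fovy"]))/2); return s
def ray(s,u,v,z):
    d=s["R"].T@np.array([(u-s["cx"])/s["f"],(v-s["cy"])/s["f"],1]); c=-s["R"].T@s["t"]
    return c+d*(z-c[2])/d[2]
def cloud(s):
    v,u=np.mgrid[:480,:640]; Z=s["range_z"]
    P=np.stack([(u-s["cx"])/s["f"]*Z,(v-s["cy"])/s["f"]*Z,Z],-1)
    P=(P-s["t"])@s["R"]; P[Z==0]=np.nan; return P
E
python3 - <<'E'
from h import *
s=cam("top");P=cloud(s);im=s["img"].astype(int);g=im.sum(2)/3
a=cv2.resize(s["img"][190:310,210:310],None,fx=4,fy=4,interpolation=2); b=cv2.resize(s["img"][170:290,355:455],None,fx=4,fy=4,interpolation=2)
cv2.imwrite("pics/crop.png",np.hstack([a,b])[:,:,::-1])
print("table z",np.nanmedian(P[300:330,100:200,2]))
# objects by height from cloud
m=(np.nan_to_num(P[...,2])>0.008).astype(np.uint8)
n,l,st,c=cv2.connectedComponentsWithStats(m)
for i in range(1,n):
    if st[i,4]>60:
        q=P[l==i]; print(i,st[i].tolist(),c[i].round(),q.mean(0).round(3),"zmax",np.percentile(q[:,2],97).round(3),"rgb",im[l==i].mean(0).round())
# dark black blocks near tube
for n,(r0,r1,c0,c1) in dict(tube=(225,290,360,450)).items():
    k=np.zeros((480,640),np.uint8); k[r0:r1,c0:c1]=(g[r0:r1,c0:c1]<45); 
    N,L,S,C=cv2.connectedComponentsWithStats(k)
    for i in range(1,N):
        if S[i,4]>40: print("black",C[i],S[i,4],ray(s,*C[i],0.025).round(4))
# hasp pts: z>0.085
for nm in["top","scene"]:
    s=cam(nm);P=cloud(s);k=(P[...,2]>0.092)&(P[...,2]<0.115)&(P[...,0]>.3)&(P[...,0]<.9)
    q0=P[k]
    n,l,st,c=cv2.connectedComponentsWithStats(k.astype(np.uint8))
    for i in range(1,n):
        if st[i,4]>60:
            q=P[l==i][:,:2]; r=cv2.minAreaRect(q.astype(np.float32)); print(nm,"hasp?",r,cv2.boxPoints(r).round(3).tolist(),np.median(P[l==i][:,2]).round(3))
E
```

```text
table z 9.409607159718603e-05
7 [54, 95, 71, 93, 2186] [ 93. 140.] [0.773 0.577 0.028] zmax 0.052 rgb [23. 75. 30.]
23 [316, 139, 33, 37, 621] [332. 155.] [0.796 0.017 0.041] zmax 0.063 rgb [54. 50. 48.]
47 [569, 170, 71, 15, 296] [604. 175.] [ 0.829 -0.618  0.016] zmax 0.024 rgb [73. 68. 66.]
48 [375, 174, 54, 38, 581] [401. 193.] [ 0.73  -0.151  0.022] zmax 0.028 rgb [91. 90. 86.]
65 [601, 179, 39, 30, 622] [620. 196.] [ 0.779 -0.65   0.026] zmax 0.037 rgb [50. 28. 19.]
70 [574, 181, 28, 30, 383] [588. 193.] [ 0.776 -0.576  0.027] zmax 0.039 rgb [56. 30. 20.]
106 [449, 197, 52, 32, 513] [475. 212.] [ 0.702 -0.322  0.021] zmax 0.027 rgb [113.  25.  22.]
120 [219, 204, 79, 87, 4172] [258. 247.] [0.561 0.154 0.047] zmax 0.129 rgb [74. 72. 68.]
167 [570, 214, 58, 28, 808] [601. 227.] [ 0.699 -0.606  0.027] zmax 0.039 rgb [59. 33. 22.]
180 [624, 216, 16, 32, 227] [634. 232.] [ 0.699 -0.684  0.022] zmax 0.035 rgb [43. 26. 20.]
195 [368, 233, 75, 48, 1079] [405. 257.] [ 0.579 -0.171  0.029] zmax 0.036 rgb [93. 92. 87.]
250 [576, 246, 23, 30, 404] [587. 260.] [ 0.618 -0.576  0.027] zmax 0.
[... 1572 characters left out ...]
1.7039999961853027], [0.6489999890327454, -1.2640000581741333], [0.3009999990463257, -1.2640000581741333]] 0.104
scene hasp? ((0.5966649651527405, 0.15104597806930542), (0.03481998294591904, 0.07074885815382004), 82.89977264404297) [[0.5590000152587891, 0.1379999965429306], [0.6299999952316284, 0.1289999932050705], [0.6340000033378601, 0.164000004529953], [0.5640000104904175, 0.17299999296665192]] 0.108
scene hasp? ((0.4809381067752838, 0.4479105472564697), (0.05962543934583664, 0.058347221463918686), 4.291961669921875) [[0.4490000009536743, 0.4749999940395355], [0.453000009059906, 0.4169999957084656], [0.5130000114440918, 0.42100000381469727], [0.5080000162124634, 0.4790000021457672]] 0.096
```

View pics/crop.png

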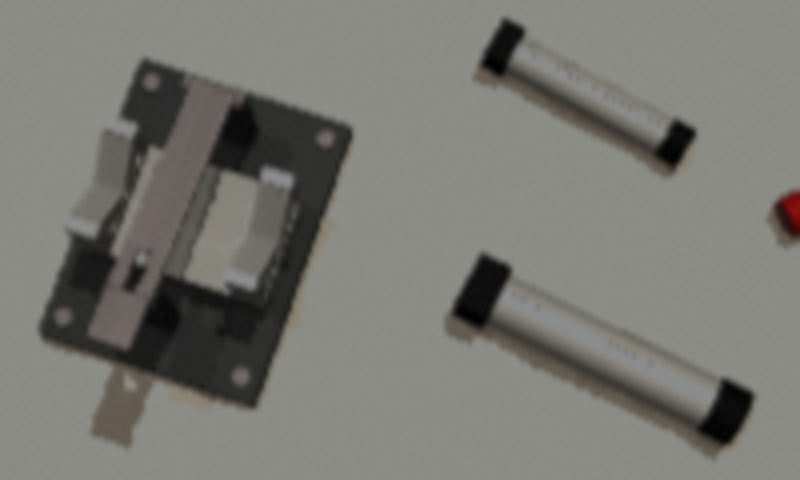

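The crop's left half shows the hasp with its slotted tongue end at crop (115,330) and its hinge at (215,90). The right half confirms the larger silver tube: square block at (483,290), round ring at (727,412). Next I'll measure the stand and hasp.

Run:
```python
from h import *
s=cam("top");P=cloud(s)
c=[ray(s,210+u/4,190+v/4,.012) for u,v in [(142,58),(352,128),(255,405),(40,332)]]
for q in c: print(q.round(4))
c=np.array(c); print("centre",c.mean(0),"edges",[np.linalg.norm(c[i]-c[i-1]).round(3) for i in range(4)])
ax=(c[0]+c[1]-c[2]-c[3])/2; ax/=np.linalg.norm(ax); print("x axis",ax,"yaw",np.arctan2(ax[1],ax[0]))
o=c.mean(0)
ay=np.array([-ax[1],ax[0],0])
for nm in["top","scene"]:
    P=cloud(cam(nm)); Q=(P-o); X=Q@ax;Y=Q@ay;Z=P[...,2]
    k=(abs(Y)<.017)&(Z>.088)&(X>-.13)&(X<.1)
    for a in np.arange(-.13,.1,.02):
        m=k&(X>=a)&(X<a+.02)
        if m.sum()>5: print(nm,a.round(2),m.sum(),"Z",np.percentile(Z[m],[10,50,90]).round(4),"Y",np.percentile(Y[m],[3,97]).round(4), "xmin",X[m].min().round(4))
    t=[.6044-.0,-.1019]
b=np.array([[.6044,-.1019],[.5513,-.2439]]);d=b[0]-b[1];print("tube len c-c",np.linalg.norm(d),"yaw",np.arctan2(d[1],d[0]),"mid",b.mean(0))
P=cloud(cam("top")); m=(P[230:285,365:445,2]>.02); q=P[230:285,365:445][m]; r=cv2.minAreaRect(q[:,:2].astype(np.float32)); print(r, cv2.boxPoints(r))
```

```text
[0.6626 0.2031 0.012 ]
[0.6353 0.0774 0.012 ]
[0.4709 0.111  0.012 ]
[0.4978 0.2366 0.012 ]
centre [0.5666542  0.15704085 0.012     ] edges [np.float64(0.168), np.float64(0.129), np.float64(0.168), np.float64(0.128)]
x axis [ 0.97986635 -0.19965455  0.        ] yaw -0.20100535730908908
top -0.09 110 Z [0.1282 0.1313 0.1338] Y [-0.0086  0.0139] xmin -0.0879
top -0.07 116 Z [0.1014 0.1271 0.1308] Y [-0.0087  0.0141] xmin -0.07
top -0.05 99 Z [0.1185 0.1214 0.124 ] Y [-0.0087  0.0143] xmin -0.05
top -0.03 108 Z [0.116  0.1185 0.1215] Y [-0.0086  0.0139] xmin -0.0295
top -0.01 108 Z [0.1116 0.1154 0.118 ] Y [-0.0087  0.0135] xmin -0.0097
top 0.01 102 Z [0.1086 0.111  0.1139] Y [-0.0088  0.0142] xmin 0.01
top 0.03 104 Z [0.105  0.1078 0.1106] Y [-0.0089  0.0134] xmin 0.0301
top 0.05 100 Z [0.1001 0.1042 0.1069] Y [-0.0141  0.0148] xmin 0.05
scene -0.09 103 Z [0.129  0.132  0.1338] Y [-0.0072  0.0155] xmin -0.0893
scene -0.07 156 Z [0.0929 0.125  0.1303] Y [-0.008  0.015] xmin -0.07
scene -0.05 104 Z [0.1186 0.1219 0.1244] Y [-0.0085  0.0151] xmin -0.05
scene -0.03 107 Z [0.117  0.119  0.1212] Y [-0.0081  0.015 ] xmin -0.0292
scene -0.01 113 Z [0.1132 0.1156 0.1176] Y [-0.0083  0.0147] xmin -0.0099
scene 0.01 114 Z [0.1095 0.112  0.1142] Y [-0.0077  0.0141] xmin 0.0101
scene 0.03 118 Z [0.106  0.108  0.1104] Y [-0.0088  0.0144] xmin 0.0302
scene 0.05 157 Z [0.0908 0.1024 0.1063] Y [-0.0128  0.0163] xmin 0.0503
tube len c-c 0.1516034630211329 yaw 1.2129520825697915 mid [ 0.57785 -0.1729 ]
((0.580782413482666, -0.1722441017627716), (0.17205838859081268, 0.03424476832151413), 69.33692169189453) [[ 0.53440416 -0.24669717]
 [ 0.56644607 -0.2587812 ]
 [ 0.62716067 -0.09779103]
 [ 0.59511876 -0.08570701]]
```

```bash
cat >> h.py <<'E'
from scipy.spatial.transform import Rotation as Ro
def go(p,yaw,o=None):
    "shift cm / turn in present tool axes to TCP p, tool down, tool x at yaw"
    if o is None:
        from plant import get_obs; o=get_obs()
    q=o["ee_rot"]; R=Ro.from_quat([q[1],q[2],q[3],q[0]])
    T=Ro.from_euler("z",yaw)*Ro.from_euler("x",np.pi)
    print("shift",(R.inv().apply(np.array(p)-o["eef_pos"])*100).round(2),"turn",(R.inv()*T).as_rotvec().round(3))
E
python3 - <<'E'
from h import *
go([.5,-.25,.25],-.2); go([.4945,.175,.19],-.2)
E
```

```text
shift [ 40.04 -25.93  -1.92] turn [-0.002  0.     0.509]
shift [ 52.44 -66.57   4.15] turn [-0.002  0.     0.509]
```

```bash
python3 -m pendant '[[1,40,-26,-2,0,0,0.3],[1,40,-26,-2,0,0,0.3],[1,40,-26,-2,0,0,0.3],[1,40,-26,-2,0,0,0.3],[1,40,-26,-2,0,0,0.5],[1,40,-26,-2,0,0,0.5],[1,40,-26,-2,0,0,0.5],[1,40,-26,-2,0,0,0.51],[1,40,-26,-2,0,0,0.51],[1,40,-26,-2,0,0,0.51],[1,40,-26,-2,0,0,0.51],[1,40,-26,-2,0,0,0.51],[1,40,-26,-2,0,0,0.51]]'
python3 - <<'E'
from h import *
go([.4945,.175,.20],-.2)
E
```

```text
clock: 1.18
eef_pos: [0.5034, -0.2432, 0.2517]
ee_rot: [-0.002, 0.995, -0.096, 0.001]
wrist_force: [-0.1, 0.3, -0.8]
width: 0.0853
finger_force: 0.0
shift [ -8.84 -40.87   5.29] turn [-0.003 -0.002  0.009]
```

```bash
python3 -m pendant '[[1,-8.8,-40.9,5.3,0,0,0.01],[1,-8.8,-40.9,5.3,0,0,0.01],[1,-8.8,-40.9,5.3,0,0,0.01],[1,-8.8,-40.9,5.3,0,0,0.01],[1,-8.8,-40.9,5.3,0,0,0.01],[1,-8.8,-40.9,5.3,0,0,0.01],[1,-8.8,-40.9,5.3,0,0,0.01],[1,-8.8,-40.9,5.3,0,0,0.01],[1,-8.8,-40.9,5.3,0,0,0.01],[1,-8.8,-40.9,5.3,0,0,0.01],[1,-8.8,-40.9,5.3,0,0,0.01],[1,-8.8,-40.9,5.3,0,0,0.01],[1,-8.8,-40.9,5.3,0,0,0.01]]'
python3 - <<'E'
from h import *
from plant import *
s=snapshot("wrist"); np.savez("/tmp/wrist.npz",**s); cv2.imwrite("pics/w1.png",s["img"][:,:,::-1])
go([.4945,.175,.107],-.2)
P=cloud(cam("wrist")); k=(P[...,2]>.095)&(P[...,2]<.14)&(P[...,0]<.64)&(P[...,0]>.45)&(abs(P[...,1]-.16)<.06)
r=cv2.minAreaRect(P[k][:,:2].astype(np.float32)); print(r,cv2.boxPoints(r).round(4))
E
```

```text
clock: 2.27
eef_pos: [0.4949, 0.1675, 0.1978]
ee_rot: [0.001, 0.994, -0.105, -0.0]
wrist_force: [0.2, -1.1, -0.2]
width: 0.0851
finger_force: 0.0
shift [-0.25 -0.85  9.09] turn [ 0.002  0.001 -0.013]
((0.5565961003303528, 0.16101081669330597), (0.03408292680978775, 0.15253770351409912), 78.06505584716797) [[0.4785 0.1601]
 [0.6277 0.1286]
 [0.6347 0.1619]
 [0.4855 0.1935]]
```

View pics/w1.png

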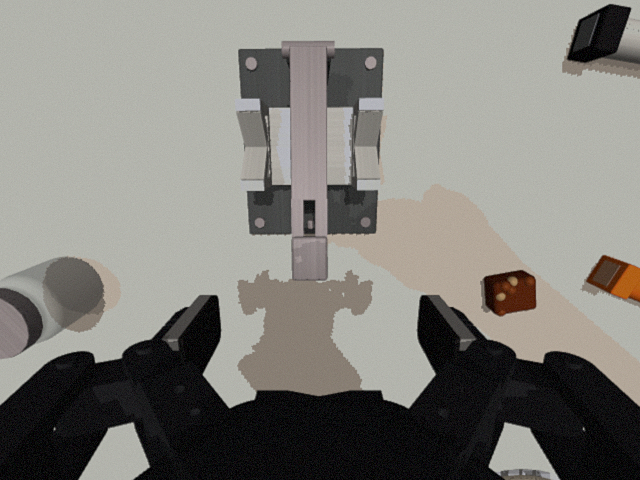

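The wrist view shows the hasp down the middle: tongue at (310,258), hinge bar at (308,48). The tongue centre measures about (0.496, 0.174), which agrees with the top view.

```bash
python3 -m pendant '[[1,0,0,4,0,0,0],[1,0,0,4,0,0,0],[1,0,0,4,0,0,0]]'
python3 - <<'E'
from h import *
go([.4960,.174,.107],-.205)
E
```

```text
clock: 2.57
eef_pos: [0.494, 0.1653, 0.1569]
ee_rot: [0.001, 0.994, -0.107, -0.002]
wrist_force: [-0.2, 0.5, 0.9]
width: 0.0853
finger_force: 0.0
shift [ 0.03 -0.91  4.99] turn [ 0.003  0.004 -0.01 ]
```

```bash
python3 -m pendant '[[1,0,-0.9,1.5,0,0,-0.01],[1,0,-0.9,3,0,0,-0.01],[1,0,-0.9,5,0,0,-0.01],[1,0,-0.9,5,0,0,-0.01],[-0.6,0,-0.9,5,0,0,-0.01],[-0.6,0,-0.9,5,0,0,-0.01],[-0.6,0,-0.9,5,0,0,-0.01],[-0.6,0,-0.9,5,0,0,-0.01],[-0.6,0,-0.9,5,0,0,-0.01],[-0.6,0,-0.9,5,0,0,-0.01]]' 30
```

```text
clock: 3.4
eef_pos: [0.4967, 0.1738, 0.1083]
ee_rot: [0.002, 0.995, -0.101, -0.0]
wrist_force: [-1.7, -7.0, 1.6]
width: 0.0233
finger_force: 35.2
```

```bash
python3 -m pendant '[[-1,0.5,0,-1.8,0,0,0],[-1,1.4,0,-3.7,0,0,0],[-1,2.5,0,-5.4,0,0,0],[-1,3.85,0,-6.9,0,0,0],[-1,5.4,0,-8.2,0,0,0],[-1,7.2,0,-9.3,0,0,0],[-1,7.2,0,-9.3,0,0,0]]' 30
```

```text
clock: 3.98
eef_pos: [0.5695, 0.1586, 0.2028]
ee_rot: [0.002, 0.995, -0.103, -0.0]
wrist_force: [-4.7, -7.5, 5.2]
width: 0.0232
finger_force: 36.6
```

Still held and the forces are low. I'll continue the arc with shifts relative to φ=1.1.

```bash
python3 -m pendant '[[-1,1.9,0,-0.8,0,0,0],[-1,3.9,0,-1.3,0,0,0],[-1,5.9,0,-1.5,0,0,0],[-1,8.0,0,-1.4,0,0,0],[-1,10,0,-1.0,0,0,0],[-1,11.9,0,-0.25,0,0,0],[-1,13.1,0,0.4,0,0,0],[-1,13.1,0,0.4,0,0,0],[-1,13.1,0,0.4,0,0,0],[-1,13.1,0,0.4,0,0,0]]' 30
python3 - <<'E'
from h import *
from plant import *
for n in("scene","top","wrist"):
    s=snapshot(n); np.savez(f"/tmp/{n}.npz",**s)
    if n=="scene": cv2.imwrite("pics/s2.png",s["img"][:,:,::-1])
E
```

```text
clock: 4.82
eef_pos: [0.6968, 0.132, 0.1974]
ee_rot: [0.002, 0.995, -0.102, 0.0]
wrist_force: [-1.0, -7.7, 2.2]
width: 0.0232
finger_force: 34.6
```

View pics/s2.png

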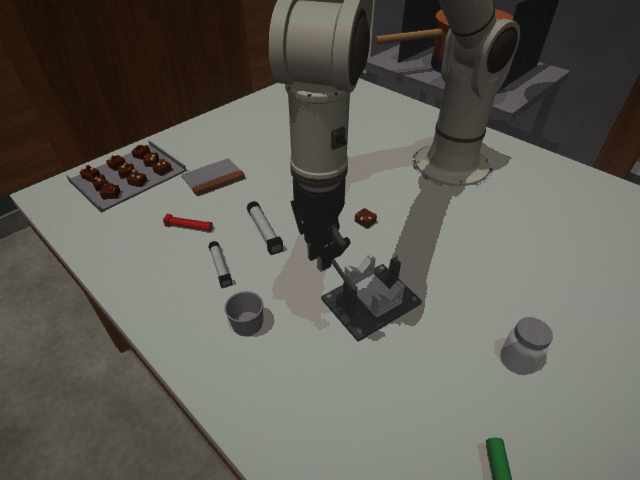

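The hasp is open and leaning outward at scene (340,268), and by geometry it's about 2.1 rad. I'll release and rise, then work out the move to the tube.

```bash
python3 -m pendant '[[0,0,0,0,0,0,0],[0,0,0,0,0,0,0],[0,0,0,0,0,0,0],[0.6,0,0,-3,0,0,0],[1,0,0,-6.5,0,0,0],[1,0,0,-6.5,0,0,0],[1,0,0,-6.5,0,0,0]]' 30
python3 - <<'E'
from h import *
from plant import *
o=get_obs();print(np.round(o["joint_pos"],2)); go([.55,-.172,.17],1.213); go([.55,-.172,.17],-1.93)
E
```

```text
clock: 5.55
eef_pos: [0.6973, 0.1384, 0.2658]
ee_rot: [-0.001, 0.995, -0.1, 0.003]
wrist_force: [-1.1, -0.1, -0.5]
width: 0.085
finger_force: 0.0
[ 0.15  0.62 -0.62  1.34  0.36  1.29 -2.25]
shift [-8.32 33.38  9.43] turn [ 1.000e-03 -6.000e-03 -1.413e+00]
shift [-8.32 33.38  9.43] turn [-7.00e-03 -1.00e-03  1.73e+00]
```

```bash
python3 -m pendant '[[1,-4,4,0,0,0,-0.1],[1,-6,8,0,0,0,-0.2],[1,-8.3,12,0,0,0,-0.3],[1,-8.3,15,0,0,0,-0.4],[1,-8.3,15,0,0,0,-0.4]]'
python3 - <<'E'
from h import *
from plant import *
o=get_obs();print(np.round(o["joint_pos"],2)); go([.55,-.172,.17],1.213); go([.55,-.172,.17],-1.93)
E
```

```text
clock: 5.97
eef_pos: [0.5811, -0.002, 0.2604]
ee_rot: [0.002, 0.995, 0.098, -0.003]
wrist_force: [0.2, -1.5, -1.9]
width: 0.0856
finger_force: 0.0
[ 0.53  0.41 -0.74  1.69  0.3   1.17 -1.67]
shift [-6.33 16.02  9.15] turn [ 1.000e-03  7.000e-03 -1.016e+00]
shift [-6.33 16.02  9.15] turn [ 9.000e-03 -1.000e-03  2.127e+00]
```

```bash
python3 -m pendant '[[1,-3,8,3,0,0,-0.12],[1,-6.3,12,6,0,0,-0.24],[1,-6.3,16,8,0,0,-0.36],[1,-6.3,16,9,0,0,-0.48],[1,-6.3,16,9,0,0,-0.6],[1,-6.3,16,9,0,0,-0.72],[1,-6.3,16,9,0,0,-0.84],[1,-6.3,16,9,0,0,-0.96],[1,-6.3,16,9,0,0,-1.02],[1,-6.3,16,9,0,0,-1.02],[1,-6.3,16,9,0,0,-1.02]]'
python3 - <<'E'
from h import *
from plant import *
o=get_obs();print(np.round(o["joint_pos"],2))
for n in ("wrist","top"):
    s=snapshot(n); np.savez(f"/tmp/{n}.npz",**s)
P=cloud(cam("wrist")); cv2.imwrite("pics/w2.png",cam("wrist")["img"][:,:,::-1])
k=((P[...,2]>.015)&(P[...,2]<.045)&(np.hypot(P[...,0]-.579,P[...,1]+.1725)<.11)).astype(np.uint8)
n,l,st,c=cv2.connectedComponentsWithStats(k)
i=1+st[1:,4].argmax(); q=P[l==i]; r=cv2.minAreaRect(q[:,:2].astype(np.float32)); print(st[i],r,cv2.boxPoints(r).round(4).tolist(),np.percentile(q[:,2],[5,95]))
d=np.array([np.cos(1.213),np.sin(1.213)])
P2=cloud(cam("top"))
E
```

```text
clock: 6.88
eef_pos: [0.5541, -0.1627, 0.1715]
ee_rot: [-0.001, 0.821, 0.571, -0.0]
wrist_force: [0.2, -0.0, 0.5]
width: 0.0854
finger_force: 0.0
[ 0.9   0.56 -0.88  1.78  0.5   1.04 -0.52]
[ 331  131   44  193 6497] ((0.5812140107154846, -0.17410725355148315), (0.17216052114963531, 0.03412714600563049), 69.80439758300781) [[0.5354999899864197, -0.24899999797344208], [0.5674999952316284, -0.26080000400543213], [0.6269000172615051, -0.09920000284910202], [0.5949000120162964, -0.08739999681711197]] [0.02303016 0.03488398]
```

View pics/w2.png

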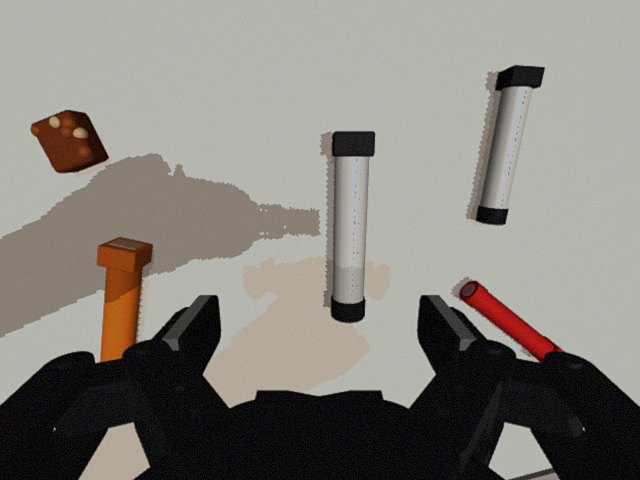

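The wrist view shows the tube at (350,225), with its block at (353,143) and its ring at (347,308). Its 172 mm length matches, and the centre is (0.581, -0.1735) with yaw 1.218.

Run:
```python
from h import *
go([.581,-.1735,.004],1.218)
```

```text
shift [-0.08  2.89 16.79] turn [-0.001 -0.    -0.001]
```

```bash
python3 -m pendant '[[1,0,2.9,2,0,0,0],[1,-0.1,2.9,5,0,0,0],[1,-0.1,2.9,9,0,0,0],[1,-0.1,2.9,12,0,0,0],[1,-0.1,2.9,12,0,0,0],[1,-0.1,2.9,12,0,0,0]]'
python3 - <<'E'
from h import *
go([.581,-.1735,.004],1.218)
E
```

```text
clock: 7.48
eef_pos: [0.5801, -0.1732, 0.0512]
ee_rot: [-0.002, 0.82, 0.572, -0.001]
wrist_force: [0.4, 0.9, 0.1]
width: 0.0853
finger_force: 0.0
shift [0.01 0.11 4.71] turn [-0.004 -0.     0.001]
```

```bash
python3 -m pendant '[[1,0,0.1,1.5,0,0,0],[1,0,0.1,3,0,0,0],[1,0,0.1,4,0,0,0],[0,0,0.1,4.5,0,0,0],[-0.2,0,0.1,4.5,0,0,0],[-1,0,0.1,4.5,0,0,0],[-1,0,0.1,4.5,0,0,0],[-1,0,0.1,4.5,0,0,0],[-1,0,0.1,4.5,0,0,0],[-1,0,0.1,4.5,0,0,0],[-1,0,0.1,4.5,0,0,0]]' 40
```

```text
clock: 8.4
eef_pos: [0.5829, -0.1744, 0.0081]
ee_rot: [0.0, 0.82, 0.572, 0.0]
wrist_force: [-1.3, 1.6, 5.9]
width: 0.0285
finger_force: 40.1
```

```bash
python3 -m pendant '[[-1,0,0,-2,0,0,0],[-1,0,0,-5,0,0,0],[-1,0,0,-9,0,0,0],[-1,0,0,-13,0,0,0],[-1,0,0,-15,0,0,0],[-1,0,0,-15,0,0,0],[-1,0,0,-15,0,0,0],[-1,0,0,-15,0,0,0]]' 40
python3 - <<'E'
from h import *
from plant import *
s=snapshot("wrist"); np.savez("/tmp/wrist.npz",**s)
cv2.imwrite("pics/w3.png",s["img"][:,:,::-1])
o=get_obs();print(np.round(o["joint_pos"],2)); 
# seat measurement: cheeks from the top views while hasp closed: earlier top.npz (arm away)
s=snapshot("top"); np.savez("/tmp/top.npz",**s)
P=cloud(cam("top")); c=np.array([.567,.160]); ax=np.array([np.cos(-.205),np.sin(-.205)]); ay=np.array([-ax[1],ax[0]])
Q=P[...,:2]-c; X=Q@ax;Y=Q@ay;Z=P[...,2]
for nm,k in dict(cheekR=(abs(X)<.045)&(Y<-.025)&(Y>-.065)&(Z>.05)&(Z<.095),cheekL=(abs(X)<.045)&(Y>.025)&(Y<.065)&(Z>.05)&(Z<.095)).items():
    r=cv2.minAreaRect(np.stack([X[k],Y[k]],-1).astype(np.float32)); print(nm,k.sum(),r,np.percentile(Z[k],[2,98]).round(4), "x",np.percentile(X[k],[1,99]),"y",np.percentile(Y[k],[1,99]))
    for a in np.arange(-.035,.035,.007):
        m=k&(X>=a)&(X<a+.007); print(a.round(3),m.sum(),np.median(Z[m]).round(4),end="; ")
    print()
E
```

```text
clock: 9.07
eef_pos: [0.581, -0.1747, 0.1559]
ee_rot: [-0.001, 0.82, 0.572, -0.001]
wrist_force: [-0.4, 0.1, -2.3]
width: 0.0286
finger_force: 40.2
[ 0.86  0.63 -0.85  1.72  0.53  1.05 -0.53]
cheekR 307 ((0.0013797767460346222, -0.04528681933879852), (0.019012413918972015, 0.06614023447036743), 89.94976043701172) [0.0524 0.0847] x [-0.03152505  0.03348173] y [-0.0544918  -0.03613594]
-0.035 31 0.0772; -0.028 32 0.0805; -0.021 29 0.0762; -0.014 26 0.0685; -0.007 25 0.0617; -0.0 31 0.059; 0.007 32 0.0659; 0.014 34 0.0712; 0.021 37 0.079; 0.028 30 0.0808; 
cheekL 319 ((0.0015946142375469208, 0.04454250633716583), (0.019385186955332756, 0.06685563921928406), 89.81863403320312) [0.0539 0.0842] x [-0.03150401  0.03413044] y [0.03514605 0.05374223]
-0.035 32 0.0784; -0.028 33 0.0803; -0.021 29 0.0762; -0.014 28 0.0681; -0.007 25 0.0608; -0.0 29 0.058; 0.007 37 0.0654; 0.014 35 0.0725; 0.021 35 0.0794; 0.028 35 0.0809;
```

View pics/w3.png

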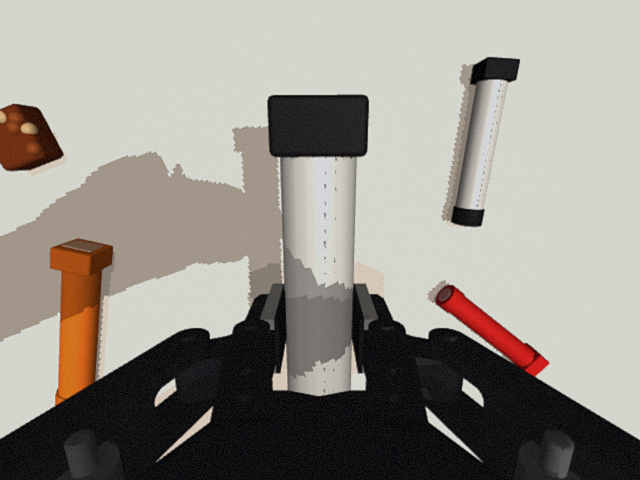

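The wrist view shows the tube held between the pads, with its block at (318,125) and the tube straight up the image. The seat comes out at about (0.5683, 0.1594), with the V yaw at 1.365.

Run:
```python
from h import *
from plant import *
o=get_obs(); P=cloud(cam("wrist"))
d=np.array([np.cos(1.218),np.sin(1.218)]); n=np.array([-d[1],d[0]])
Q=P[...,:2]-o["eef_pos"][:2]; A=Q@d;B=Q@n;Z=P[...,2]
for a in np.arange(0,.1,.01):
    k=(A>=a)&(A<a+.01)&(abs(B)<.03)&(Z>.14)
    if k.sum()>20: 
        b=np.percentile(B[k],[2,98]); print(a.round(2),k.sum(),"top",np.percentile(Z[k],95).round(4),"B",b.round(4),"mid",b.mean().round(4))
k=(abs(B)<.025)&(Z>.14)&(A>.06);print("end",np.percentile(A[k],99))
go([.5683,.1594,.156],1.365)
```

```text
0.0 4843 top 0.2493 B [-0.0285  0.0294] mid 0.0004
0.01 29863 top 0.2583 B [-0.0273  0.025 ] mid -0.0011
0.02 2180 top 0.2586 B [-0.019  0.015] mid -0.002
0.03 1825 top 0.1806 B [-0.0151  0.0125] mid -0.0013
0.04 1948 top 0.1806 B [-0.0149  0.0125] mid -0.0012
0.05 2086 top 0.1805 B [-0.015   0.0125] mid -0.0012
0.06 2495 top 0.1828 B [-0.0163  0.0139] mid -0.0012
0.07 3152 top 0.1831 B [-0.0173  0.0149] mid -0.0012
0.08 1705 top 0.183 B [-0.0172  0.0149] mid -0.0011
end 0.0851137216515072
shift [ 30.9  -12.68  -0.04] turn [-0.004 -0.    -0.146]
```

```bash
python3 -m pendant '[[-1,3,-1,0,0,0,-0.03],[-1,6,-2.5,0,0,0,-0.06],[-1,9,-4,0,0,0,-0.09],[-1,12,-5,0,0,0,-0.12],[-1,15,-6.2,0,0,0,-0.145],[-1,18,-7.4,0,0,0,-0.145],[-1,21,-8.6,0,0,0,-0.145],[-1,24,-9.8,0,0,0,-0.145],[-1,27,-11,0,0,0,-0.145],[-1,29.5,-12.2,0,0,0,-0.145],[-1,30.9,-12.7,0,0,0,-0.145],[-1,30.9,-12.7,0,0,0,-0.145],[-1,30.9,-12.7,0,0,0,-0.145],[-1,30.9,-12.7,0,0,0,-0.145]]' 40
python3 - <<'E'
from h import *
from plant import *
go([.5683,.1594,.085],1.365)
E
```

```text
clock: 10.33
eef_pos: [0.5691, 0.1581, 0.156]
ee_rot: [-0.0, 0.777, 0.63, -0.001]
wrist_force: [0.6, -0.3, -2.5]
width: 0.0287
finger_force: 40.1
shift [ 0.12 -0.1   7.1 ] turn [-0.002  0.002 -0.002]
```

```bash
python3 -m pendant '[[-1,0.1,-0.1,2,0,0,0],[-1,0.1,-0.1,4,0,0,0],[-1,0.1,-0.1,6,0,0,0],[-1,0.1,-0.1,7.1,0,0,0],[-1,0.1,-0.1,7.8,0,0,0],[-1,0.1,-0.1,8.3,0,0,0],[-1,0.1,-0.1,8.5,0,0,0],[-1,0.1,-0.1,8.5,0,0,0],[-1,0.1,-0.1,8.5,0,0,0]]' 40
```

```text
clock: 11.08
eef_pos: [0.5695, 0.1608, 0.0731]
ee_rot: [0.0, 0.776, 0.63, 0.001]
wrist_force: [0.1, -1.2, -1.6]
width: 0.0289
finger_force: 40.1
```

```bash
python3 -m pendant '[[-1,0,0,0.2,0,0,0],[-1,0,0,0.35,0,0,0],[-1,0,0,0.35,0,0,0],[-1,0,0,0.35,0,0,0]]' 40
```

```text
clock: 11.42
eef_pos: [0.5691, 0.1611, 0.0694]
ee_rot: [0.0, 0.776, 0.63, 0.0]
wrist_force: [-1.1, -0.0, 0.7]
width: 0.0282
finger_force: 40.4
```

```bash
python3 -m pendant '[[-0.15,0,0,0,0,0,0],[0.05,0,0,0,0,0,0],[0.1,0,0,0,0,0,0],[0.1,0,0,0,0,0,0],[0.1,0,0,-1.5,0,0,0],[0.1,0,0,-3.5,0,0,0],[0.1,0,0,-6,0,0,0],[0.1,0,0,-6,0,0,0],[-1,0,0,-6,0,0,0],[-1,0,0,-6,0,0,0],[-1,0,0,-6,0,0,0],[-1,0,0,-6,0,0,0],[-1,0,0,-6,0,0,0]]' 40
python3 - <<'E'
from h import *
from plant import *
for n in("top","wrist","scene"):
    s=snapshot(n); np.savez(f"/tmp/{n}.npz",**s)
cv2.imwrite("pics/s4.png",np.hstack([cv2.resize(cam("scene")["img"][180:360,290:450],None,fx=2.2,fy=2.2),cv2.resize(cam("wrist")["img"],(448,396))])[:,:,::-1])
o=get_obs(); c=np.array([.5683,.1594]); ax=np.array([np.cos(-.206),np.sin(-.206)]); ay=np.array([-ax[1],ax[0]])
for n in("top","wrist","scene"):
    P=cloud(cam(n)); Q=P[...,:2]-c; X=Q@ax;Y=Q@ay;Z=P[...,2]
    for a in (-.085,-.065,-.035,-.02,.02,.035,.055,.07):
        k=(abs(Y-a)<.007)&(abs(X)<.02)&(Z>.075)&(Z<.11)
        if k.sum()>10: print(n,a,k.sum(),"top",np.percentile(Z[k],95).round(4),"X",np.percentile(X[k],[3,97]).round(4))
    k=(abs(X)<.012)&(Z>.08)&(Z<.105)&(abs(Y)<.12)
    if k.sum(): print("Yrange",np.percentile(Y[k],[.5,99.5]).round(4))
go([.5683,.1594,.1],1.365)
E
```

```text
clock: 12.5
eef_pos: [0.5683, 0.1605, 0.128]
ee_rot: [-0.0, 0.776, 0.63, -0.001]
wrist_force: [-0.2, 0.2, 0.4]
width: 0.0001
finger_force: 0.0
Yrange [0.0814 0.088 ]
wrist -0.085 30 top 0.0958 X [-0.0029  0.004 ]
wrist -0.065 131 top 0.096 X [-0.0029  0.004 ]
wrist -0.02 20 top 0.0868 X [-0.0146  0.0146]
wrist 0.02 1191 top 0.0937 X [-0.0136  0.0138]
wrist 0.035 1362 top 0.0937 X [-0.018   0.0177]
wrist 0.055 1448 top 0.0937 X [-0.0143  0.0144]
wrist 0.07 1738 top 0.0969 X [-0.0169  0.0143]
Yrange [-0.0773  0.0868]
scene -0.085 31 top 0.0963 X [-0.0121  0.0146]
scene -0.065 92 top 0.0956 X [-0.0133  0.0149]
scene -0.035 92 top 0.0942 X [-0.0108  0.0176]
scene -0.02 83 top 0.0949 X [-0.0109  0.0132]
scene 0.02 91 top 0.0941 X [-0.013   0.0126]
scene 0.035 103 top 0.0947 X [-0.0113  0.0136]
scene 0.055 103 top 0.0946 X [-0.011   0.0136]
scene 0.07 112 top 0.0975 X [-0.0171  0.0152]
Yrange [-0.0819  0.0895]
shift [-0.13  0.01  2.84] turn [-0.001  0.    -0.001]
```

View pics/s4.png

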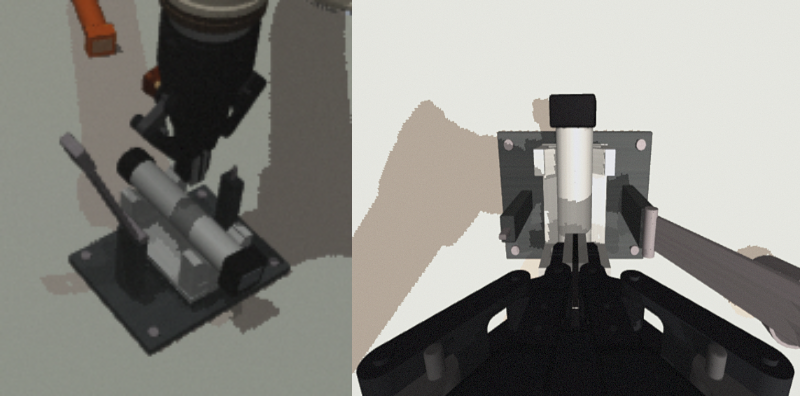

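The picture shows the tube seated in both notches, with the hasp leaning open and the fingers shut above the tube. Its top is at 94 mm and it's centred within about 1 mm across and 3 mm along. Now I'll press from above.

```bash
python3 -m pendant '[[-1,0,0,1.5,0,0,0],[-1,0,0,2.7,0,0,0],[-1,0,0,3.1,0,0,0],[-1,0,0,3.4,0,0,0],[-1,0,0,3.6,0,0,0],[-1,0,0,3.7,0,0,0],[-1,0,0,3.7,0,0,0],[-1,0,0,3.7,0,0,0]]' 40
```

```text
clock: 13.32
eef_pos: [0.569, 0.1609, 0.0922]
ee_rot: [0.0, 0.776, 0.63, 0.0]
wrist_force: [-0.9, 0.5, 1.5]
width: -0.0001
finger_force: 0.5
```

```bash
python3 -m pendant '[[-1,0,0,0.1,0,0,0],[-1,0,0,0.2,0,0,0],[-1,0,0,0.3,0,0,0],[-1,0,0,0.4,0,0,0],[-1,0,0,0.45,0,0,0],[-1,0,0,0.45,0,0,0],[-1,0,0,0.45,0,0,0],[-1,0,0,0.45,0,0,0]]' 40
```

```text
clock: 13.98
eef_pos: [0.5692, 0.161, 0.0881]
ee_rot: [0.0, 0.776, 0.63, 0.0]
wrist_force: [-1.8, -1.0, 6.9]
width: 0.0002
finger_force: 3.5
```

```bash
python3 -m pendant '[[-1,0,0,0.05,0,0,0],[-1,0,0,0.05,0,0,0],[-1,0,0,0.05,0,0,0],[-1,0,0,0.05,0,0,0],[-1,0,0,0.05,0,0,0],[-1,0,0,0.05,0,0,0]]' 40
python3 - <<'E'
from h import *
from plant import *
for n in("scene","wrist"):
    s=snapshot(n); np.savez(f"/tmp/{n}.npz",**s)
c=np.array([.5683,.1594]); ax=np.array([np.cos(-.206),np.sin(-.206)]); ay=np.array([-ax[1],ax[0]])
for n in("scene","wrist"):
    P=cloud(cam(n)); Q=P[...,:2]-c; X=Q@ax;Y=Q@ay;Z=P[...,2]
    for a in (-.085,-.065,-.035,.02,.035,.055,.07):
        k=(abs(Y-a)<.007)&(abs(X)<.02)&(Z>.07)&(Z<.097)
        if k.sum()>40: print(n,a,k.sum(),"top",np.percentile(Z[k],93).round(4),"X",np.percentile(X[k],[3,97]).round(4))
    k=(abs(abs(Y)-.045)<.007)&(abs(abs(X)-.028)<.003)&(Z>.06)&(Z<.09); print("cheek top",k.sum(),np.median(Z[k]))
print([get_obs()[k] for k in("wrist_force","finger_force","eef_pos")])
E
```

```text
clock: 14.48
eef_pos: [0.5692, 0.1609, 0.0876]
ee_rot: [0.0, 0.776, 0.63, 0.0]
wrist_force: [-1.9, -0.7, 7.2]
width: -0.0001
finger_force: 3.8
scene -0.065 48 top 0.0864 X [0.0058 0.0145]
scene -0.035 56 top 0.0873 X [0.0028 0.015 ]
scene 0.02 100 top 0.0896 X [-0.013   0.0132]
scene 0.035 96 top 0.0887 X [-0.012   0.0134]
scene 0.055 100 top 0.0895 X [-0.0106  0.0162]
scene 0.07 103 top 0.092 X [-0.0176  0.015 ]
cheek top 88 0.07640067222666053
wrist -0.035 77 top 0.0889 X [-0.0008  0.0037]
wrist 0.02 1719 top 0.0884 X [-0.0134  0.0137]
wrist 0.035 1979 top 0.0884 X [-0.0174  0.0176]
wrist 0.055 2188 top 0.0884 X [-0.0144  0.0147]
wrist 0.07 2672 top 0.0916 X [-0.0167  0.0141]
cheek top 783 0.07725045599796584
[array([-2.69015312,  0.27187576,  7.23104255]), 3.773195883259177, array([0.56921013, 0.16095924, 0.08766397])]
```

```bash
python3 -c "
from plant import *
print(sign_off())"
```

```text
the job is handed in; nothing more can be done
None
```

I've handed the job in, but the hand-in gave no verdict: the hasp is open at about 2.1 rad, the tube sits level and centred in both V-notches, and the shut fingertips press it down with about 7 N, sinking the cradle about 5.5 mm.

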